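Third hand at the toy bench: press a toy base against the sprung stop

TASK

Push the loose beech toy base across the bench, flat on the table, up to the screwing jig, so that a short end of it lies square and centred against the jig's sprung stop plate. Then press it against the plate with a steady push of about 10 newtons, so that the jig's pointer stands between its fixed pins, for at least two seconds, and finish while still pressing, because a colleague is about to screw the legs on. Never lift or tip the base or ram the plate to the end of its travel, and leave the other things on the bench alone.

Things in the scene. Friction and masses are not known exactly. Their poses are not given: they have to be found in the camera images.
- toy_base: Loose flat beech block, 130 mm long (its x), 100 mm wide (its y), 30 mm thick, about 0.25 kg, with four flush dark 18 mm discs on its top; too wide to grip, so it is pushed. Origin: centre of its underside; z up. It lies flat, its +x end roughly towards the jig. Friction on the bench takes about 1 to 4 N of a level push.
- jig: Jig fixed to the table: grey housing 70 x 90 x 50 mm with a sprung steel stop plate before it. Its x axis, level, is the direction to press in; z up. Origin: on the table under the middle of the plate's front face as it stands at rest. The table before the plate is free. On the housing stand steel pins 22 mm tall: a front pair at jig x = 68.5 mm, a rear pair at 91.5 mm.
- stop_plate (a joint): How far the stop plate is pushed in along jig x, m: 0 at rest, 0.03 at its end. The spring resists with 2.5 N at 0 plus 0.5 N per mm: 10 N at 0.015, where the pointer it carries over the housing (upright strip, at jig x = 65 mm at rest) is midway between front and rear pins. Plate 100 mm wide, 12 mm thick, top edge 48 mm above the table.
- stop_face (a point): The middle of the stop plate's front face, 15 mm above the table; it moves with the plate. The middle of the base's short end belongs here.
Mind the look-alikes: they are no part of the job. Leave any blue look-alike of the toy_base alone.

How it is judged:
By the outcome, as a careful person would: the job done as asked, in the order asked, and still so for the second after the job is handed in, while the arm keeps its last pose, push and grip.
It also fails if it takes over 64 s, if anything falls off the work surface, if the arm or the gripper's body presses on something with over 40 N, if the wrist force passes 120 N, or if a joint passes its speed limit or range.

ROBOT

A 6-joint arm with a two-finger parallel gripper is mounted at the origin on the work surface. World frame = base frame: x ahead of the robot, y to its left, z up, the work surface at z = 0. Lengths are in m, angles in rad, forces in N, time in s.
With the tool pointing down it reaches from about 0.375 to 0.925 m from the base axis. Payload 5.7 kg.
Tool frame: the origin (TCP) lies on the centre line of the jaws, within the pads' length; the fingertips stand 8 mm ahead of it and the grasp point (between the pads) lies 11 mm behind it; z points along the fingers, y is the line along which they close (so a half turn about z gives the same grasp; the last joint's range is limited). The gripper opens to 88 mm and grips with 3 to 60 N. Pads are 20 mm wide; open, the fingers measure 115 mm over their backs; the gripper's body (75 mm by 178 mm) begins 61 mm behind the grasp point.
Start: joints at [-1.3, 0.359, 1.51, -0, 1.272, -0.115], TCP at [0.226, -0.556, 0.196] pointing down, gripper open.
Joint ranges: [-2.97, 2.97], [-1.01, 2.36], [0.21, 2.38], [-0.96, 4.11], [0.2, 2.71], [-2.98, 2.98]. Speed limits (rad/s): [2.39, 2.39, 3.14, 3.14, 3.14, 3.14].

INTERFACE

Orientations are given as a unit quaternion [x, y, z, w].
In Python, from plant import bot, cams, job_done, models gives the robot as it stands.
- The arm moves only by the tool move_arm, never from a script. Its argument "motion" is a list of rows, each an object of numbers: "dx", "dy", "dz": the shift along the world's x, y, z in units of 0.3 m (1.0 is 0.3 m); "ax", "ay", "az": the turn, a rotation vector about the world's x, y, z in units of pi/2 rad (1.0 is pi/2 rad); "gripper": the closure, from 0 (fully open) to 1 (shut). In form: [{"dx": .., "dy": .., "dz": .., "ax": .., "ay": .., "az": .., "gripper": ..}, ...]. A call has 1 to 10 rows; each row shifts and turns the commanded pose from where the row before left it; what a row does not reach is not made up. A row lasts 1/8 s, in which the tool goes at most 62.5 mm and 10.7 degrees, less where a joint would pass 70% of its speed; a pose out of reach is approached as far as the arm can. A call with a number of a shift or a turn outside -1 to 1 is refused whole. A call with a gripper value outside its range is refused whole. The fingers move at their own pace and stop on an object; "squeeze" is the grip in N (left out, the last holds). Time passes only in rows, so rows that do not move let the fingers close. It gives the time, the measured TCP pose, the force, the opening and the grip force at its end, in the units of the state.
- bot.get_obs(): the state, without advancing time (a new reading comes with each control period).
- cams.grab_frame(name): name is "scene" or "top"; returns a dict with "frame" (400x640x3 uint8, red, green, blue), "camera_matrix" (3x3 intrinsics, pixels), "dist" ([k1, k2, p1, p2, k3] as OpenCV has them; the pictures are not rectified), "rvec" (rotation vector, rad) and "tvec" (3), from world to camera coordinates, as OpenCV has them. Camera axes: x right, y down, z forward; pixel columns grow to the right and rows downward; lengths in m; the calibration is good to about 2 mm. A picture is of the moment at which its call begins. There is no depth.
- job_done(): hands the job in; it is judged then, once.
Trained networks look in a picture, given as the dict that the camera call returned (one of the last four; its "shot" number tells which), for a name from the list of things; names that differ only in an ending like _2 or _b are one class to them, and where a whole thing is asked for, a point or a joint stands for the part that bears it (a point fixed in the world has none). Each returns a list of dicts, best first, with "score" (0 to 1); they miss things now and then, are a little off and sometimes report something else, mostly with a low value. They report only what shows in the picture. A call takes as long as a camera call. They do not tell look-alikes from the thing itself.
- models.spot_in(picture, name): "point" ([row, column] in pixels, amid what is visible of it).
- models.tip_of(picture, name): "point" ([row, column] in pixels: a listed point, or the origin of a listed thing).
The state is a dict: "time": time; "joint_pos": joint angles; "dq": joint speeds; "effort": joint torques, N m; "tcp_pos": TCP position; "tcp_rot": TCP orientation; "force": force on the tool from outside, world axes, zero at the start; "ft_torque": the same for the moment, N m; "width": finger opening in m; "grip_force": force on a finger pad.
Only numpy, scipy, OpenCV 4.12 (cv2) and the standard library are available. Lean on these libraries where they do the work, as an engineer would, in place of code of your own. Each camera call takes 0.05 s, during which the arm holds its last target. There are 200 camera calls.

## Working session

There is one attempt and no reset: what is moved stays moved. The work goes in short steps, Python scripts to look and compute and a tool call to move; the robot and the scene stay as the last step left them, time stands still between calls to the robot, and variables do not carry over. Pictures are saved under pics/ and viewed, at most 10 in all, crops included, and the job is handed in when it is done.

Besides the shell and the picture viewer there is one more tool, called after "Call:" in YAML: its name, and indented under it one key for each argument. move_arm: Moves the arm, as the interface text tells. Its arguments: {"type":"object","properties":{"motion":{"type":"array"},"squeeze":{"type":"number"}},"required":["motion"]}

```bash
mkdir -p pics; cat > h.py <<'E'
import numpy as np, cv2
from plant import bot, cams, job_done, models
def grab(n): return cams.grab_frame(n)
def save(p,f): cv2.imwrite(f,cv2.cvtColor(p["frame"],cv2.COLOR_RGB2BGR))
def toworld(p,rc,z):
    rc=np.atleast_2d(np.array(rc,float))
    u=cv2.undistortPoints(rc[:,::-1].reshape(-1,1,2).copy(),p["camera_matrix"],np.array(p["dist"])).reshape(-1,2)
    R=cv2.Rodrigues(np.array(p["rvec"],float))[0]; t=np.array(p["tvec"],float).ravel()
    c=-R.T@t; d=np.c_[u,np.ones(len(u))]@R
    return c+d*((z-c[2])/d[:,2])[:,None]
def topix(p,X):
    x=cv2.projectPoints(np.atleast_2d(np.array(X,float)),np.array(p["rvec"],float),np.array(p["tvec"],float),p["camera_matrix"],np.array(p["dist"]))[0].reshape(-1,2)
    return x[:,::-1]
E
python3 - <<'E'
from h import *
for n in("top","scene"):
    p=grab(n); save(p,f"pics/{n}0.png")
    R=cv2.Rodrigues(np.array(p["rvec"]))[0]; print(n,-R.T@np.array(p["tvec"]).ravel())
    for k in("toy_base","jig","stop_plate","stop_face"):
        print(k,"spot",[(np.round(d["point"]),round(d["score"],2)) for d in models.spot_in(p,k)],"tip",[(np.round(d["point"],1),round(d["score"],2),np.round(toworld(p,d["point"],0.015 if k=="stop_face" else 0),3)) for d in models.tip_of(p,k)])
o=bot.get_obs();print(o)
E
```

```text
top [ 0.18698171 -0.09958418  1.44830626]
toy_base spot [(array([127., 449.]), 0.95), (array([166., 378.]), 0.68)] tip [(array([171.5, 376.3]), 0.65, array([[ 0.492, -0.246,  0.   ]]))]
jig spot [(array([138., 205.]), 0.66)] tip [(array([145.2, 231.1]), 0.76, array([[0.567, 0.225, 0.   ]]))]Traceback (most recent call last):
  File "<stdin>", line 6, in <module>
ValueError: it knows: jig, stop_face, toy_base
```

```bash
python3 - <<'E'
from h import *
for n in("top","scene"):
    p=grab(n); save(p,f"pics/{n}1.png")
    for k in("toy_base","jig","stop_face"):
        print(n,k,"spot",[(np.round(d["point"]),round(d["score"],2)) for d in models.spot_in(p,k)],"tip",[(np.round(d["point"],1),round(d["score"],2),np.round(toworld(p,d["point"],0.015 if k=="stop_face" else 0),3)) for d in models.tip_of(p,k)])
o=bot.get_obs();print(o)
E
```

```text
top toy_base spot [(array([123., 447.]), 0.81), (array([170., 376.]), 0.72)] tip [(array([126.3, 446.2]), 0.95, array([[ 0.648, -0.472,  0.   ]])), (array([167.9, 381.2]), 0.57, array([[ 0.505, -0.262,  0.   ]]))]
top jig spot [(array([139., 203.]), 0.95)] tip [(array([148.4, 230.5]), 0.94, array([[0.557, 0.226, 0.   ]]))]
top stop_face spot [(array([138., 228.]), 0.73)] tip [(array([144.9, 234.3]), 0.64, array([[0.565, 0.211, 0.015]]))]
scene toy_base spot [(array([172., 211.]), 0.86), (array([330., 191.]), 0.83), (array([246., 268.]), 0.76)] tip [(array([175.2, 208.2]), 0.91, array([[ 0.173, -0.339,  0.   ]])), (array([331. , 193.7]), 0.87, array([[ 0.646, -0.477,  0.   ]])), (array([248.8, 270.1]), 0.8, array([[ 0.5  , -0.245,  0.   ]]))]
scene jig spot [(array([210., 465.]), 0.78)] tip [(array([213.5, 437. ]), 0.68, array([[ 0.567,  0.232, -0.   ]]))]
scene stop_face spot [(array([207., 443.]), 0.62)] tip [(array([208. , 436.6]), 0.62, array([[0.558, 0.232, 0.015]]))]
{'time': 1.0, 'joint_pos': array([-1.30009904e+00,  3.58754728e-01,  1.51037674e+00, -1.28280071e-05,
        1.27251114e+00, -1.15094601e-01]), 'dq': array([-7.22484722e-05, -1.06678925e-03, -1.44572089e-03,  2.38174781e-03,
        6.59184295e-04,  4.53658644e-04]), 'effort': array([ 5.85141970e-04, -5.15344191e+01, -2.71126968e+01,  6.74788258e-02,
        2.40460405e-02, -2.91599986e-05]), 'tcp_pos': array([ 0.22576122, -0.55588317,  0.19595863]), 'tcp_rot': array([ 9.81452831e-01,  1.91703780e-01, -8.05337282e-06, -2.44237663e-05]), 'force': array([ 0.43594179, -0.57197315, -1.28263798]), 'ft_torque': array([-0.0437945 , -0.00896045, -0.01005799]), 'grip_force': 0.0, 'width': 0.08771238444312422}
```

View pics/top0.png

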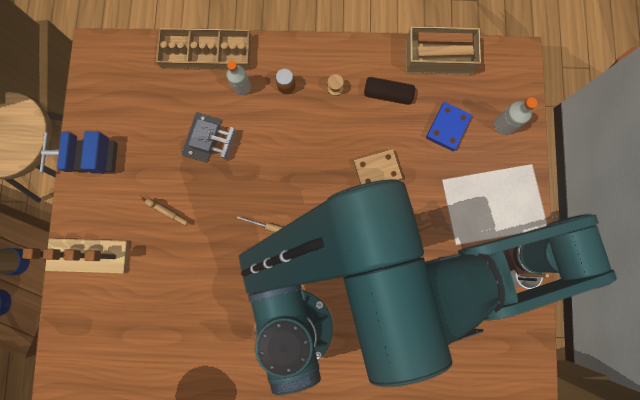

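View pics/scene1.png

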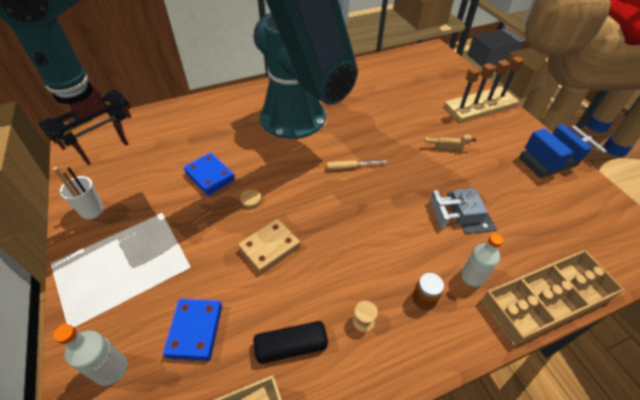

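The images show three candidates for the base: beech with dark discs at scene (247,269) and top (168,378), blue at scene (172,210), and blue at scene (329,192) and top (126,449). I choose the beech one. The jig is at scene (210,463) and top (138,207). I'll check both in a close crop.

```bash
python3 - <<'E'
import cv2,numpy as np
s=cv2.imread("pics/scene1.png");t=cv2.imread("pics/top0.png")
def c(im,r,q,h,w,f):
    return cv2.resize(im[r:r+h,q:q+w],None,fx=f,fy=f,interpolation=cv2.INTER_CUBIC)
a=np.vstack([np.hstack([c(s,210,230,58,80,5),c(s,178,425,58,80,5)]),np.hstack([c(t,140,340,58,80,5),c(t,108,170,58,80,5)])])
cv2.imwrite("pics/crop1.png",a);print(a.shape)
E
```

```text
(580, 800, 3)
```

View pics/crop1.png

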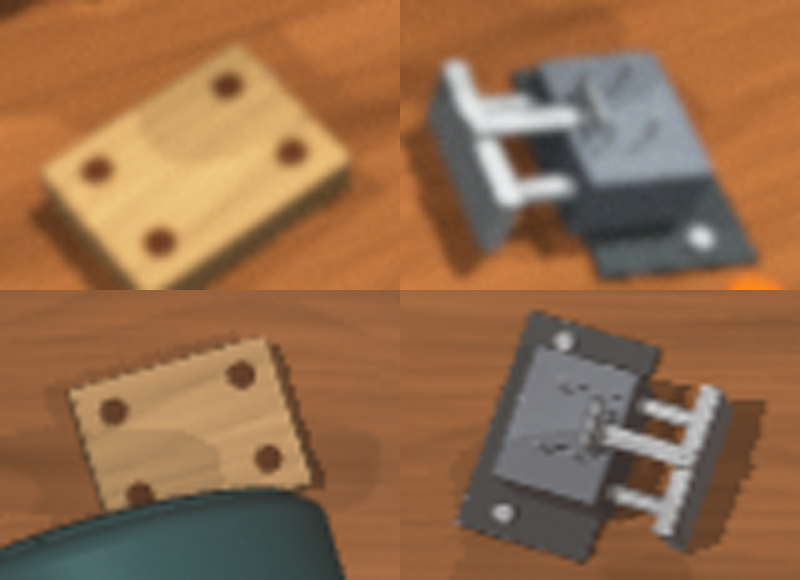

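The crop shows a beech base with four dark discs, and the jig with its plate, pointer and pins. I'm measuring the corner points now.

```bash
python3 - <<'E'
from h import *
t=grab("top");s=grab("scene")
def W(p,pts,off,org,z):
    a=np.array(pts,float)-org; rc=a[:,::-1]/5-.4+np.array(off); return toworld(p,rc,z)[:,:2]
T=W(t,[(70,393),(267,337),(312,484)],(140,340),(0,290),.03)
S=W(s,[(44,172),(240,45),(350,158),(150,290)],(210,230),(0,0),.03)
DT=W(t,[(114,412),(241,375),(268,459)],(140,340),(0,290),.03)
DS=W(s,[(96,168),(227,85),(291,152),(160,242)],(210,230),(0,0),.03)
H=W(t,[(540,347),(640,375),(597,507),(492,475)],(108,170),(400,290),.05)
HS=W(s,[(535,65),(655,52),(712,178),(595,185)],(178,425),(400,0),.05)
F=W(t,[(535,312),(662,348),(583,562),(460,525)],(108,170),(400,290),.006)
P=W(t,[(722,392),(677,540)],(108,170),(400,290),.048)
PS=W(s,[(444,66),(503,206)],(178,425),(400,0),.048)
PB=W(s,[(430,110),(487,252)],(178,425),(400,0),.0)
for n,a in dict(T=T,S=S,DT=DT,DS=DS,H=H,HS=HS,F=F,P=P,PS=PS,PB=PB).items():
    print(n,a.round(4).tolist(),"mid",a.mean(0).round(4));
    d=np.diff(np.vstack([a,a[:1]]),axis=0); print("   len",np.hypot(*d.T).round(4),"ang",np.degrees(np.arctan2(d[:,1],d[:,0])).round(1))
for k in range(3):
  pass
for p in(t,s): print([(d["score"],toworld(p,d["point"],.015).round(3)) for d in models.tip_of(p,"stop_face")],[(d["score"],toworld(p,d["point"],0).round(3)) for d in models.tip_of(p,"jig")])
E
```

```text
T [[0.5205, -0.1713], [0.5599, -0.2949], [0.4662, -0.3234]] mid [ 0.5155 -0.2632]
   len [0.1298 0.098  0.1616] ang [ -72.3 -163.1   70.4]
S [[0.4747, -0.3202], [0.4351, -0.1998], [0.5264, -0.1705], [0.562, -0.2899]] mid [ 0.4995 -0.2451]
   len [0.1268 0.0959 0.1246 0.0924] ang [ 108.2   17.8  -73.4 -160.8]
DT [[0.509, -0.1991], [0.5349, -0.2787], [0.4814, -0.2959]] mid [ 0.5084 -0.2579]
   len [0.0837 0.0562 0.1006] ang [ -72.  -162.2   74.1]
DS [[0.4825, -0.2946], [0.4578, -0.2149], [0.5113, -0.1976], [0.5375, -0.2771]] mid [ 0.4973 -0.2461]
   len [0.0835 0.0561 0.0837 0.0578] ang [ 107.2   17.9  -71.7 -162.4]
H [[0.6373, 0.3255], [0.6203, 0.2605], [0.534, 0.282], [0.5531, 0.3498]] mid [0.5862 0.3044]
   len [0.0672 0.0889 0.0705 0.0876] ang [-104.7  166.    74.3  -16.1]
HS [[0.5415, 0.2833], [0.5591, 0.3523], [0.6454, 0.3246], [0.6255, 0.2632]] mid [0.5929 0.3058]
   len [0.0712 0.0907 0.0645 0.0864] ang [  75.7  -17.8 -108.   166.6]
F [[0.6752, 0.3439], [0.6525, 0.2585], [0.5085, 0.3006], [0.531, 0.3823]] mid [0.5918 0.3213]
   len [0.0883 0.15   0.0848 0.1493] ang [-104.9  163.7   74.6  -14.9]
P [[0.6109, 0.2082], [0.5146, 0.2308]] mid [0.5627 0.2195]
   len [0.0989 0.0989] ang [166.8 -13.2]
PS [[0.5215, 0.2366], [0.6177, 0.2107]] mid [0.5696 0.2236]
   len [0.0997 0.0997] ang [-15.1 164.9]
PB [[0.5162, 0.2436], [0.6154, 0.2164]] mid [0.5658 0.23  ]
   len [0.1029 0.1029] ang [-15.4 164.6]
[(0.96, array([[0.564, 0.217, 0.015]])), (0.53, array([[ 0.489, -0.25 ,  0.015]]))] [(0.61, array([[0.563, 0.224, 0.   ]]))]
[(0.56, array([[0.558, 0.226, 0.015]]))] [(0.97, array([[0.566, 0.226, 0.   ]]))]
```

Base: centre about (0.496, -0.247), yaw 107.6°. Jig: origin about (0.566, 0.223), x axis at about 75°. Plan: use two fingertips as a line pusher on the rear short end, follow an arc of about 0.19 m turning to 75°, then go straight in and press. First I move behind the base.

Call:
move_arm:
  motion:
    - {"dx":0.113,"dy":0.074,"az":0.1055,"gripper":0.32}
    - {"dx":0.113,"dy":0.074,"az":0.1055,"gripper":0.32}
    - {"dx":0.113,"dy":0.074,"az":0.1055,"gripper":0.32}
    - {"dx":0.113,"dy":0.074,"az":0.1055,"gripper":0.32}
    - {"dx":0.113,"dy":0.074,"az":0.1055,"gripper":0.32}
    - {"dx":0.113,"dy":0.074,"az":0.1055,"gripper":0.32}
    - {"dx":0.113,"dy":0.074,"az":0.1055,"gripper":0.32}
    - {"dx":0.113,"dy":0.074,"az":0.1055,"gripper":0.32}
    - {"dx":0.113,"dy":0.074,"az":0.1055,"gripper":0.32}
    - {"gripper":0.32}

```text
invalid input
```

Call:
move_arm:
  motion:
    - {"dx":0.113,"dy":0.074,"dz":0,"ax":0,"ay":0,"az":0.1055,"gripper":0.32}
    - {"dx":0.113,"dy":0.074,"dz":0,"ax":0,"ay":0,"az":0.1055,"gripper":0.32}
    - {"dx":0.113,"dy":0.074,"dz":0,"ax":0,"ay":0,"az":0.1055,"gripper":0.32}
    - {"dx":0.113,"dy":0.074,"dz":0,"ax":0,"ay":0,"az":0.1055,"gripper":0.32}
    - {"dx":0.113,"dy":0.074,"dz":0,"ax":0,"ay":0,"az":0.1055,"gripper":0.32}
    - {"dx":0.113,"dy":0.074,"dz":0,"ax":0,"ay":0,"az":0.1055,"gripper":0.32}
    - {"dx":0.113,"dy":0.074,"dz":0,"ax":0,"ay":0,"az":0.1055,"gripper":0.32}
    - {"dx":0.113,"dy":0.074,"dz":0,"ax":0,"ay":0,"az":0.1055,"gripper":0.32}
    - {"dx":0.113,"dy":0.074,"dz":0,"ax":0,"ay":0,"az":0.1055,"gripper":0.32}
  squeeze: 20

```text
time: 2.42
tcp_pos: [0.532, -0.3553, 0.196]
tcp_rot: [0.589, 0.808, -0.0, 0.0]
force: [0.4, 0.6, -0.3]
width: 0.0597
grip_force: 0.0
```

Call:
move_arm:
  motion:
    - {"dx":0,"dy":0,"dz":-0.15,"ax":0,"ay":0,"az":0,"gripper":0.32}
    - {"dx":0,"dy":0,"dz":-0.15,"ax":0,"ay":0,"az":0,"gripper":0.32}
    - {"dx":0,"dy":0,"dz":-0.15,"ax":0,"ay":0,"az":0,"gripper":0.32}
    - {"dx":0,"dy":0,"dz":-0.1,"ax":0,"ay":0,"az":0,"gripper":0.32}
    - {"dx":0,"dy":0,"dz":-0.05,"ax":0,"ay":0,"az":0,"gripper":0.32}
    - {"dx":0,"dy":0,"dz":0,"ax":0,"ay":0,"az":0,"gripper":0.32}
  squeeze: 20

```text
time: 3.18
tcp_pos: [0.5305, -0.3558, 0.0153]
tcp_rot: [0.591, 0.807, 0.0, -0.001]
force: [-0.2, 0.6, 0.7]
width: 0.0596
grip_force: 0.0
```

```bash
python3 - <<'E'
from h import *
s=grab("scene");t=grab("top");save(t,"pics/t2.png");save(s,"pics/s2.png")
S=cv2.resize(s["frame"][140:330,180:400],None,fx=3,fy=3,interpolation=2);T=t["frame"][90:280,340:560]
a=np.vstack([S]);cv2.imwrite("pics/v2.png",a[:,:,::-1])
E
```

```text
(no output)
```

View pics/v2.png

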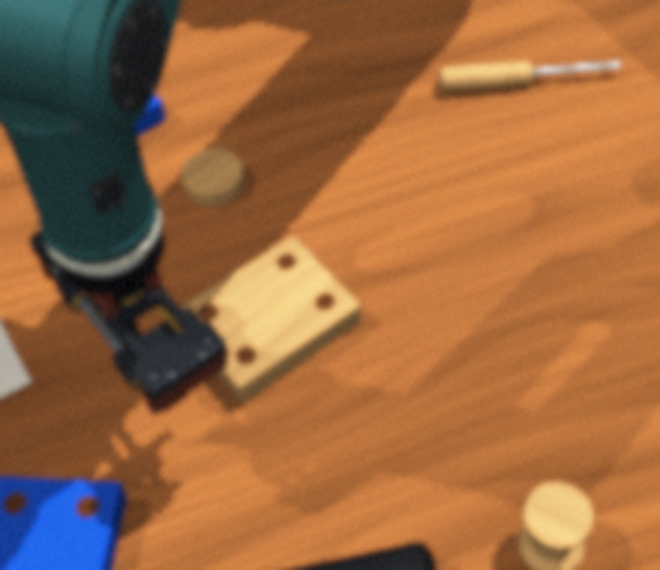

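The gripper hovers behind the beech base's rear end, at about scene (255,235), and nothing else is near the fingers. Next I approach and make contact.

Call:
move_arm:
  motion:
    - {"dx":-0.01,"dy":0.032,"dz":0,"ax":0,"ay":0,"az":0,"gripper":0.32}
    - {"dx":-0.01,"dy":0.032,"dz":0,"ax":0,"ay":0,"az":0,"gripper":0.32}
    - {"dx":-0.01,"dy":0.032,"dz":0,"ax":0,"ay":0,"az":0,"gripper":0.32}
    - {"dx":-0.003,"dy":0.0095,"dz":0,"ax":0,"ay":0,"az":0,"gripper":0.32}
    - {"dx":-0.003,"dy":0.0095,"dz":0,"ax":0,"ay":0,"az":0,"gripper":0.32}
    - {"dx":-0.003,"dy":0.0095,"dz":0,"ax":0,"ay":0,"az":0,"gripper":0.32}
    - {"dx":-0.003,"dy":0.0095,"dz":0,"ax":0,"ay":0,"az":0,"gripper":0.32}
    - {"dx":-0.003,"dy":0.0095,"dz":0,"ax":0,"ay":0,"az":0,"gripper":0.32}
  squeeze: 20

```text
time: 4.28
tcp_pos: [0.5173, -0.313, 0.0159]
tcp_rot: [0.591, 0.807, -0.0, -0.0]
force: [0.3, -0.3, -0.4]
width: 0.0595
grip_force: 0.0
```

Call:
move_arm:
  motion:
    - {"dx":-0.003,"dy":0.0095,"dz":0,"ax":0,"ay":0,"az":0,"gripper":0.32}
    - {"dx":-0.003,"dy":0.0095,"dz":0,"ax":0,"ay":0,"az":0,"gripper":0.32}
    - {"dx":-0.003,"dy":0.0095,"dz":0,"ax":0,"ay":0,"az":0,"gripper":0.32}
  squeeze: 20

```text
time: 4.65
tcp_pos: [0.5146, -0.3043, 0.0159]
tcp_rot: [0.591, 0.807, -0.0, -0.0]
force: [-0.0, 0.2, 0.2]
width: 0.0593
grip_force: 0.0
```

```bash
python3 - <<'E'
from h import *
s=grab("scene");t=grab("top");save(t,"pics/t3.png");save(s,"pics/s3.png")
S=cv2.resize(s["frame"][190:300,210:330],(600,550),interpolation=2)
cv2.imwrite("pics/v3.png",S[:,:,::-1])
E
```

```text
(no output)
```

View pics/v3.png

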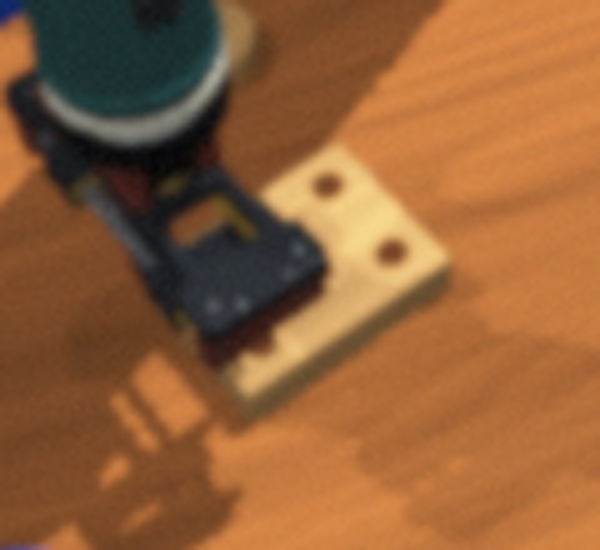

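```bash
python3 - <<'E'
from h import *
s=grab("scene");t=grab("top");o=bot.get_obs()
print(o["tcp_pos"],o["force"],o["effort"].round(2))
a=cv2.imread("pics/scene1.png",0).astype(np.float32);b=cv2.imread("pics/s3.png",0).astype(np.float32);c=cv2.imread("pics/s2.png",0).astype(np.float32)
sl=(slice(214,250),slice(272,306))
for m in(a,c):print(cv2.phaseCorrelate(m[sl].copy(),b[sl].copy(),cv2.createHanningWindow((34,36),5)))
u=np.array([-.302,.953,0]);v=np.array([.953,.302,0]);T=o["tcp_pos"]
pts=[T+v*y+u*x+[0,0,z] for y in(-.0365,.0365) for x in(-.01,.01) for z in(-.008,.02)]
C=np.array([.4962,-.2468,.03]);box=[C+u*x+v*y for x,y in((-.065,-.05),(.065,-.05),(.065,.05),(-.065,.05))]
out=[]
for p,(r0,c0,h,w) in((s,(190,210,110,80)),(t,(130,330,110,80))):
    im=cv2.resize(p["frame"],None,fx=5,fy=5,interpolation=2)
    for q in topix(p,pts): cv2.circle(im,(int(q[1]*5+2),int(q[0]*5+2)),3,(0,255,0),-1)
    q=topix(p,box)[:,::-1]*5+2; cv2.polylines(im,[q.astype(int)],True,(255,0,255),1)
    out.append(im[r0*5:(r0+h)*5,c0*5:(c0+w)*5])
cv2.imwrite("pics/v4.png",np.hstack(out)[:,:,::-1])
E
```

```text
[ 0.51467746 -0.30445318  0.01592535] [ 0.64614566 -0.71229928  0.10469631] [ 9.000e-02 -5.612e+01 -1.884e+01  3.000e-02  9.000e-02  0.000e+00]
((0.18968136216860287, 0.11726801030042466), 0.8759130313072676)
((0.1502115602029157, -0.05463932969990282), 0.8592445497159604)
```

View pics/v4.png

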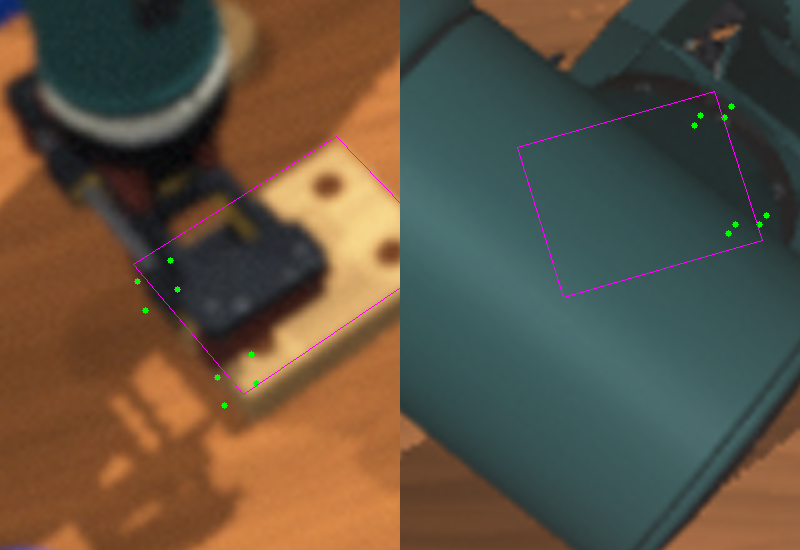

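The overlay shows the base has not moved and still matches my outline. The right finger doesn't show where I expected it, at crop (225,390), so I'm looking closer at the fingertips.

```bash
python3 - <<'E'
from h import *
p=grab("scene");o=bot.get_obs()
f=np.mean([grab("scene")["frame"].astype(float) for _ in range(6)],axis=0)
print(o["tcp_pos"],np.linalg.norm(o["tcp_rot"]),o["tcp_rot"].round(4),o["joint_pos"].round(3))
g=cv2.resize(f[180:290,205:285],(640,592)[::1] and None,fx=7,fy=7,interpolation=cv2.INTER_CUBIC)
bl=cv2.GaussianBlur(g,(0,0),9); g=np.clip((g*2-bl*1.0)*1.3+10,0,255).astype(np.uint8)
cv2.imwrite("pics/v5.png",g[:590,:,::-1]) if g.shape[0]<=590 else cv2.imwrite("pics/v5.png",g[-590:,:,::-1])
print(g.shape)
E
```

```text
[ 0.51477559 -0.30455301  0.01599287] 0.9999999999999999 [ 5.909e-01  8.068e-01 -1.000e-04  1.000e-04] [-0.65   0.563  1.684 -0.     0.894 -0.956]
(770, 560, 3)
```

View pics/v5.png

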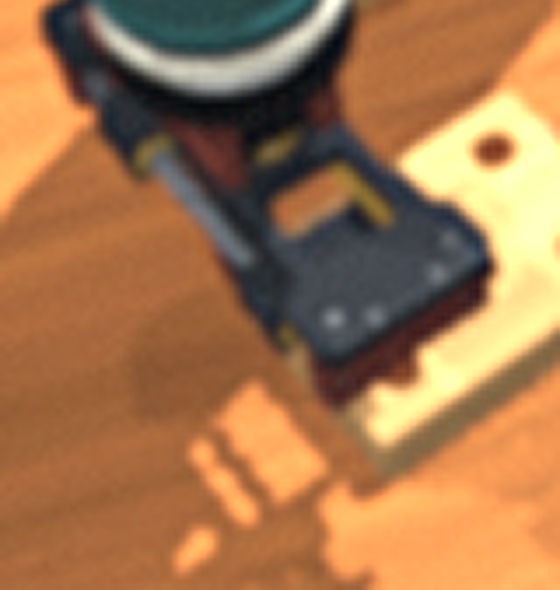

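```bash
python3 - <<'E'
from h import *
p=grab("scene");T=bot.get_obs()["tcp_pos"]
R=cv2.Rodrigues(np.array(p["rvec"]))[0];print("cam",-R.T@np.array(p["tvec"]).ravel())
u=np.array([-.302,.953]);v=np.array([.953,.302])
P=dict(slabA=(340,360),slabB=(490,268),redA=(335,405),redB=(488,300),lump=(405,382),slabC=(445,205))
for n,(x,y) in P.items():
    rc=(y/7-.43+180+180/7,x/7-.43+205)
    print(n,[(z,*(np.array([w@u,w@v])*1000).round(0)) for z in(.008,.03,.05,.08,.1,.13,.16) for w in [toworld(p,rc,z)[0,:2]-T[:2]]])
t=grab("top")
print([ (d["score"],toworld(t,d["point"],0).round(3)) for d in models.tip_of(t,"toy_base")],[ (d["score"],toworld(p,d["point"],0).round(3)) for d in models.tip_of(p,"toy_base")])
E
```

```text
cam [ 1.06601992 -0.34950251  0.88279175]
slabA [(0.008, np.float64(10.0), np.float64(0.0)), (0.03, np.float64(5.0), np.float64(13.0)), (0.05, np.float64(-0.0), np.float64(25.0)), (0.08, np.float64(-8.0), np.float64(43.0)), (0.1, np.float64(-13.0), np.float64(54.0)), (0.13, np.float64(-20.0), np.float64(72.0)), (0.16, np.float64(-28.0), np.float64(89.0))]
slabB [(0.008, np.float64(77.0), np.float64(3.0)), (0.03, np.float64(70.0), np.float64(16.0)), (0.05, np.float64(63.0), np.float64(28.0)), (0.08, np.float64(53.0), np.float64(45.0)), (0.1, np.float64(47.0), np.float64(57.0)), (0.13, np.float64(37.0), np.float64(74.0)), (0.16, np.float64(27.0), np.float64(92.0))]
redA [(0.008, np.float64(-2.0), np.float64(15.0)), (0.03, np.float64(-7.0), np.float64(28.0)), (0.05, np.float64(-12.0), np.float64(39.0)), (0.08, np.float64(-19.0), np.float64(56.0)), (0.1, np.float64(-24.0), np.float64(67.0)), (0.13, np.float64(-31.0), np.float64(84.0)), (0.16, np.float64(-38.0), np.float64(101.0))]
redB [(0.008, np.float64(68.0), np.float64(14.0)), (0.03, np.float64(61.0), np.float64(27.0)), (0.05, np.flo
[... 354 characters left out ...]
p.float64(4.0), np.float64(64.0)), (0.1, np.float64(-1.0), np.float64(75.0)), (0.13, np.float64(-9.0), np.float64(92.0)), (0.16, np.float64(-17.0), np.float64(108.0))]
slabC [(0.008, np.float64(81.0), np.float64(-31.0)), (0.03, np.float64(73.0), np.float64(-18.0)), (0.05, np.float64(67.0), np.float64(-5.0)), (0.08, np.float64(57.0), np.float64(13.0)), (0.1, np.float64(50.0), np.float64(26.0)), (0.13, np.float64(40.0), np.float64(44.0)), (0.16, np.float64(30.0), np.float64(63.0))]
[(0.73, array([[ 0.177, -0.337,  0.   ]])), (0.7, array([[ 0.647, -0.476,  0.   ]]))] [(0.81, array([[ 0.493, -0.246, -0.   ]])), (0.74, array([[ 0.159, -0.339,  0.   ]])), (0.64, array([[ 0.643, -0.476,  0.   ]]))]
```

```bash
python3 - <<'E'
from h import *
p=grab("scene")
def ov(f,T,yaw,half,r0,c0):
    im=cv2.imread(f);im=cv2.resize(im,None,fx=6,fy=6,interpolation=2)
    im=np.clip(im.astype(float)*1.5,0,255).astype(np.uint8)
    u=np.array([np.cos(yaw),np.sin(yaw),0]);v=np.array([np.sin(yaw),-np.cos(yaw),0])
    for sg in(-1,1):
      for y in(half,half+.0135):
        for x in(-.01,.01):
          for z,c in((-.008,(0,255,0)),(.072,(255,255,0))):
            q=topix(p,np.array(T)+u*x+v*y*sg+[0,0,z])[0]; cv2.circle(im,(int(q[1]*6+3),int(q[0]*6+3)),2,c,-1)
    return im[r0*6:(r0+95)*6,c0*6:(c0+66)*6]
a=ov("pics/s2.png",(.5305,-.3558,.0153),np.radians(107.7),.03,215,180)
b=ov("pics/scene1.png",(.2258,-.5559,.196),np.radians(22.1),.044,80,65)
b=ov("pics/scene1.png",(.2258,-.5559,.196),np.radians(22.1),.044,80,70)
cv2.imwrite("pics/v6.png",np.hstack([a,b]))
E
```

```text
(no output)
```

View pics/v6.png

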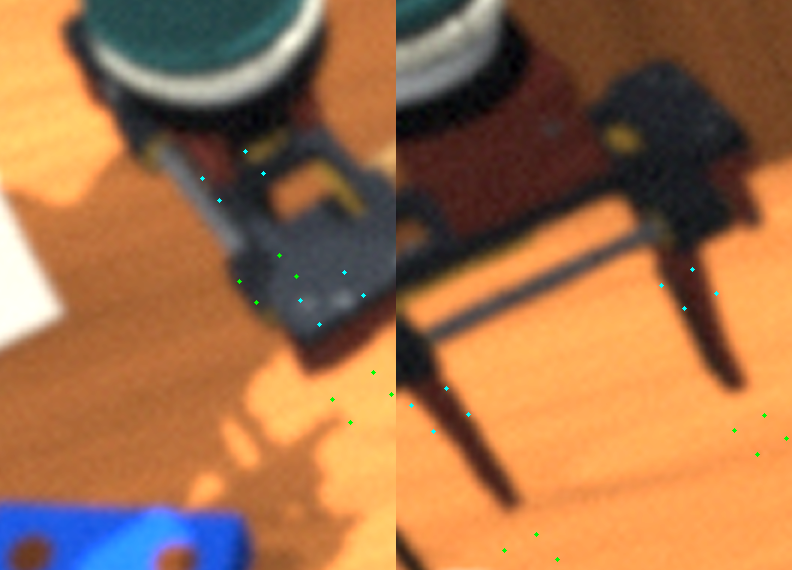

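The right panel settles it: the visible fingertips (735,388) and (513,503) sit about 25 mm higher than the stated tool geometry predicts. That puts the fingers just above the base top, at about z 33 mm. I'll back off, go about 20 mm lower, and approach again while watching the force.

Call:
move_arm:
  motion:
    - {"dx":0.02,"dy":-0.064,"dz":0,"ax":0,"ay":0,"az":0,"gripper":0.32}
    - {"dx":0.02,"dy":-0.064,"dz":0,"ax":0,"ay":0,"az":0,"gripper":0.32}
    - {"dx":0,"dy":0,"dz":0,"ax":0,"ay":0,"az":0,"gripper":0.32}
    - {"dx":0,"dy":0,"dz":-0.02,"ax":0,"ay":0,"az":0,"gripper":0.32}
    - {"dx":0,"dy":0,"dz":-0.02,"ax":0,"ay":0,"az":0,"gripper":0.32}
    - {"dx":0,"dy":0,"dz":-0.015,"ax":0,"ay":0,"az":0,"gripper":0.32}
    - {"dx":0,"dy":0,"dz":-0.012,"ax":0,"ay":0,"az":0,"gripper":0.32}
    - {"dx":0,"dy":0,"dz":0,"ax":0,"ay":0,"az":0,"gripper":0.32}
  squeeze: 20

```text
time: 6.45
tcp_pos: [0.5265, -0.3425, -0.0045]
tcp_rot: [0.591, 0.807, -0.0, -0.0]
force: [-0.4, 0.5, 0.1]
width: 0.0596
grip_force: 0.0
```

Call:
move_arm:
  motion:
    - {"dx":-0.007,"dy":0.0222,"dz":0,"ax":0,"ay":0,"az":0,"gripper":0.32}
    - {"dx":-0.007,"dy":0.0222,"dz":0,"ax":0,"ay":0,"az":0,"gripper":0.32}
    - {"dx":-0.007,"dy":0.0222,"dz":0,"ax":0,"ay":0,"az":0,"gripper":0.32}
    - {"dx":-0.003,"dy":0.0095,"dz":0,"ax":0,"ay":0,"az":0,"gripper":0.32}
    - {"dx":-0.003,"dy":0.0095,"dz":0,"ax":0,"ay":0,"az":0,"gripper":0.32}
    - {"dx":-0.003,"dy":0.0095,"dz":0,"ax":0,"ay":0,"az":0,"gripper":0.32}
  squeeze: 20

```text
time: 7.2
tcp_pos: [0.518, -0.3146, -0.004]
tcp_rot: [0.591, 0.807, -0.0, 0.0]
force: [0.3, -1.0, 0.3]
width: 0.0598
grip_force: 0.7
```

Call:
move_arm:
  motion:
    - {"dx":-0.003,"dy":0.0095,"dz":0,"ax":0,"ay":0,"az":0,"gripper":0.32}
    - {"dx":-0.003,"dy":0.0095,"dz":0,"ax":0,"ay":0,"az":0,"gripper":0.32}
    - {"dx":-0.003,"dy":0.0095,"dz":0,"ax":0,"ay":0,"az":0,"gripper":0.32}
  squeeze: 20

```text
time: 7.58
tcp_pos: [0.5152, -0.3059, -0.0041]
tcp_rot: [0.591, 0.807, -0.0, 0.0]
force: [0.7, -0.9, 0.1]
width: 0.0597
grip_force: 0.9
```

```bash
cat > trk.py <<'E'
from h import *
def discs(p,near,z=.03,rad=.13):
    "dark disc centroids on beech, world xy"
    f=p["frame"].astype(int); g=cv2.cvtColor(p["frame"],cv2.COLOR_RGB2GRAY)
    h=cv2.cvtColor(p["frame"],cv2.COLOR_RGB2HSV)
    return f,g,h
def pose_fit(p,guess,n=1):
    """fit base pose (x,y,yaw) by edge-free template: discs dark, top light; scored on gray"""
    from scipy.optimize import minimize
    g=cv2.GaussianBlur(cv2.cvtColor(p["frame"],cv2.COLOR_RGB2GRAY),(0,0),.8).astype(np.float32)
    D=np.array([(sx*.0418,sy*.0283) for sx in(1,-1) for sy in(1,-1)])
    a=np.linspace(0,2*np.pi,12,endpoint=False); ring=np.c_[np.cos(a),np.sin(a)]
    def samp(q,pts):
        c,s=np.cos(q[2]),np.sin(q[2]); w=pts@np.array([[c,s],[-s,c]])+q[:2]
        x=topix(p,np.c_[w,np.full(len(w),.03)])
        return cv2.remap(g,x[:,1:].astype(np.float32),x[:,:1].astype(np.float32),1).ravel()
    def vis(q): 
        return [d for d in D]
    def cost(q,sel):
        return sum(np.median(samp(q,np.vstack([d,d+ring*.004])))-np.median(samp(q,d+ring*.0145)) for d in D[sel])
    out=[]
    for sel in([0,1,2,3],[0,1]):
        best=min((minimize(lambda e:cost(guess+e*np.array([.004,.004,.04]),sel),np.array(e0,float),method="Nelder-Mead",options=dict(initial_simplex=np.array(e0)+np.vstack([np.zeros(3),np.eye(3)*1.5]))) for e0 in[(0,0,0),(1,0,0),(-1,0,0),(0,1,0),(0,-1,0),(0,0,1),(0,0,-1.)]),key=lambda r:r.fun)
        q=guess+best.x*np.array([.004,.004,.04]); out.append((q,best.fun/len(sel)))
        print(sel,q[:2].round(4),np.degrees(q[2]).round(1),"contrast",round(best.fun/len(sel),1),[round(float(cost(q,[i]))) for i in range(4)])
    return out
E
python3 - <<'E'
from trk import *
p=grab("scene");save(p,"pics/s7.png");o=bot.get_obs();print(o["tcp_pos"],o["force"])
im=cv2.cvtColor(cv2.imread("pics/scene1.png"),cv2.COLOR_BGR2RGB);q=dict(p);q["frame"]=im
pose_fit(q,np.array([.496,-.247,np.radians(107.6)]))
u=np.array([-.302,.953]);pose_fit(p,np.r_[np.array([.496,-.247])+u*.012,np.radians(107.6)])
E
```

```text
[ 0.51497586 -0.30548574 -0.00405089] [ 0.83418503 -1.29013633  0.45427762]
[0, 1, 2, 3] [ 0.497  -0.2464] 108.4 contrast -85.8 [-76, -86, -86, -95]
[0, 1] [ 0.4988 -0.2454] 108.6 contrast -83.0 [-78, -88, -87, -88]
[0, 1, 2, 3] [ 0.4944 -0.2321] 107.1 contrast -55.3 [-88, -93, -18, -22]
[0, 1] [ 0.4954 -0.2322] 108.1 contrast -91.2 [-89, -93, -18, -18]
```

The base now pushes cleanly: centre (0.495,-0.232), yaw about 107.8°, 75.5 mm ahead of the TCP. Computing the arc.

```bash
python3 - <<'E'
import numpy as np
R=.3073;n=14;th=np.radians(np.linspace(107.8,75,n+1))
C=np.array([.495,-.232])+R*np.c_[np.sin(th[0])-np.sin(th),np.cos(th)-np.cos(th[0])]
T=C-.0755*np.c_[np.cos(th),np.sin(th)]
print(T[[0,-1]],C[-1]);print((np.diff(T,axis=0)/.3).round(4).tolist(),-32.8/14/90)
E
```

```text
[[ 0.51808    -0.30388577]
 [ 0.47121952 -0.13145214]] [ 0.49076036 -0.05852474]
[[-0.0218, 0.0372], [-0.0203, 0.038], [-0.0187, 0.0388], [-0.0171, 0.0396], [-0.0155, 0.0402], [-0.0138, 0.0408], [-0.0122, 0.0414], [-0.0105, 0.0418], [-0.0087, 0.0422], [-0.007, 0.0426], [-0.0053, 0.0428], [-0.0035, 0.043], [-0.0017, 0.0431], [0.0, 0.0431]] -0.026031746031746027
```

Call:
move_arm:
  motion:
    - {"dx":-0.022,"dy":0.037,"dz":0,"ax":0,"ay":0,"az":-0.026,"gripper":0.32}
    - {"dx":-0.02,"dy":0.038,"dz":0,"ax":0,"ay":0,"az":-0.026,"gripper":0.32}
    - {"dx":-0.019,"dy":0.039,"dz":0,"ax":0,"ay":0,"az":-0.026,"gripper":0.32}
    - {"dx":-0.017,"dy":0.04,"dz":0,"ax":0,"ay":0,"az":-0.026,"gripper":0.32}
    - {"dx":-0.0155,"dy":0.04,"dz":0,"ax":0,"ay":0,"az":-0.026,"gripper":0.32}
    - {"dx":-0.014,"dy":0.041,"dz":0,"ax":0,"ay":0,"az":-0.026,"gripper":0.32}
    - {"dx":-0.012,"dy":0.041,"dz":0,"ax":0,"ay":0,"az":-0.026,"gripper":0.32}
  squeeze: 20

```text
time: 8.5
tcp_pos: [0.4791, -0.2229, -0.004]
tcp_rot: [0.7, 0.714, -0.0, 0.0]
force: [0.2, -2.9, 1.2]
width: 0.0595
grip_force: 1.1
```

```bash
python3 - <<'E'
from trk import *
p=grab("scene");save(p,"pics/s8.png");o=bot.get_obs();print(o["tcp_pos"],o["force"],o["ft_torque"])
pose_fit(p,np.array([.484,-.147,np.radians(91.4)]))
E
```

```text
[ 0.47791979 -0.2210258  -0.00416314] [0.23546194 0.28895318 0.90337899] [-0.17484296 -0.24464524 -0.09752727]
[0, 1, 2, 3] [ 0.4789 -0.1433] 91.3 contrast -55.5 [-78, -80, -11, -54]
[0, 1] [ 0.4798 -0.1455] 91.5 contrast -85.1 [-84, -86, 0, -42]
```

Call:
move_arm:
  motion:
    - {"dx":-0.0104,"dy":0.039,"dz":0,"ax":0,"ay":0,"az":-0.026,"gripper":0.32}
    - {"dx":-0.009,"dy":0.0394,"dz":0,"ax":0,"ay":0,"az":-0.026,"gripper":0.32}
    - {"dx":-0.007,"dy":0.0397,"dz":0,"ax":0,"ay":0,"az":-0.026,"gripper":0.32}
    - {"dx":-0.0056,"dy":0.04,"dz":0,"ax":0,"ay":0,"az":-0.026,"gripper":0.32}
    - {"dx":-0.004,"dy":0.04,"dz":0,"ax":0,"ay":0,"az":-0.026,"gripper":0.32}
    - {"dx":-0.0023,"dy":0.04,"dz":0,"ax":0,"ay":0,"az":-0.026,"gripper":0.32}
    - {"dx":-0.0007,"dy":0.04,"dz":0,"ax":0,"ay":0,"az":-0.026,"gripper":0.32}
    - {"dx":0.0104,"dy":0.0386,"dz":0,"ax":0,"ay":0,"az":0,"gripper":0.32}
    - {"dx":0.0104,"dy":0.0386,"dz":0,"ax":0,"ay":0,"az":0,"gripper":0.32}
  squeeze: 20

```text
time: 9.68
tcp_pos: [0.4738, -0.116, -0.0041]
tcp_rot: [0.794, 0.608, -0.0, -0.0]
force: [-1.2, -2.3, 1.1]
width: 0.0595
grip_force: 1.3
```

```bash
python3 - <<'E'
from trk import *
p=grab("scene");save(p,"pics/s9.png");o=bot.get_obs();print(o["tcp_pos"],o["force"],np.degrees(2*np.arctan2(o["tcp_rot"][1],o["tcp_rot"][0])))
u=np.array([np.cos(np.radians(75)),np.sin(np.radians(75))])
pose_fit(p,np.r_[o["tcp_pos"][:2]+.0755*u,np.radians(75)])
t=grab("top");save(t,"pics/t9.png");pose_fit(t,np.r_[o["tcp_pos"][:2]+.0755*u,np.radians(75)])
E
```

```text
[ 0.47396091 -0.11468367 -0.00418219] [-0.42626967  0.39982763 -0.9641706 ] 74.84131114664284
[0, 1, 2, 3] [ 0.4951 -0.0408] 72.8 contrast -66.7 [-78, -78, -13, -97]
[0, 1] [ 0.4972 -0.0426] 76.5 contrast -79.5 [-79, -80, -10, -77]
[0, 1, 2, 3] [ 0.4943 -0.0406] 73.3 contrast -2.7 [0, -4, 0, -7]
[0, 1] [ 0.4937 -0.0384] 71.7 contrast -2.4 [0, -5, 0, -5]
```

Call:
move_arm:
  motion:
    - {"dx":0.0147,"dy":0.0547,"dz":0,"ax":0,"ay":0,"az":0,"gripper":0.32}
    - {"dx":0.0147,"dy":0.0547,"dz":0,"ax":0,"ay":0,"az":0,"gripper":0.32}
    - {"dx":0.0147,"dy":0.0547,"dz":0,"ax":0,"ay":0,"az":0,"gripper":0.32}
    - {"dx":0.0147,"dy":0.0547,"dz":0,"ax":0,"ay":0,"az":0,"gripper":0.32}
    - {"dx":0.0147,"dy":0.0547,"dz":0,"ax":0,"ay":0,"az":0,"gripper":0.32}
    - {"dx":0.0147,"dy":0.0547,"dz":0,"ax":0,"ay":0,"az":0,"gripper":0.32}
    - {"dx":0.0147,"dy":0.0547,"dz":0,"ax":0,"ay":0,"az":0,"gripper":0.32}
    - {"dx":0.0147,"dy":0.0547,"dz":0,"ax":0,"ay":0,"az":0,"gripper":0.32}
    - {"dx":0.0147,"dy":0.0547,"dz":0,"ax":0,"ay":0,"az":0,"gripper":0.32}
    - {"dx":0.0104,"dy":0.0386,"dz":0,"ax":0,"ay":0,"az":0,"gripper":0.32}
  squeeze: 20

```text
time: 11.02
tcp_pos: [0.5168, 0.044, -0.0042]
tcp_rot: [0.794, 0.608, -0.0, -0.0]
force: [0.1, -0.7, -0.0]
width: 0.0598
grip_force: 0.7
```

```bash
python3 - <<'E'
from trk import *
p=grab("scene");save(p,"pics/s10.png");o=bot.get_obs();print(o["tcp_pos"],o["force"],np.degrees(2*np.arctan2(o["tcp_rot"][1],o["tcp_rot"][0])))
u=np.array([np.cos(np.radians(75)),np.sin(np.radians(75))])
pose_fit(p,np.r_[o["tcp_pos"][:2]+.0755*u,np.radians(75)])
t=grab("top");save(t,"pics/t10.png");pose_fit(t,np.r_[o["tcp_pos"][:2]+.0755*u,np.radians(75)])
def c(f,r,q,h,w):return cv2.resize(f[r:r+h,q:q+w],None,fx=6,fy=6,interpolation=2)
im=np.hstack([c(p["frame"],165,385,95,70),c(t["frame"],100,180,95,62)])
cv2.imwrite("pics/v10.png",im[:,:,::-1]);print(im.shape)
E
```

```text
[ 0.51727448  0.04484496 -0.00408402] [-0.55203155  0.56936433  0.14426845] 74.83122517602976
[0, 1, 2, 3] [0.54  0.118] 76.2 contrast -54.7 [-76, -79, -2, -62]
[0, 1] [0.5404 0.1172] 75.6 contrast -78.6 [-77, -80, -2, -58]
[0, 1, 2, 3] [0.5409 0.1193] 79.9 contrast -6.8 [0, -5, -6, -16]
[0, 1] [0.5288 0.1269] 81.6 contrast -4.7 [-1, -9, -3, 9]
(570, 792, 3)
```

View pics/v10.png

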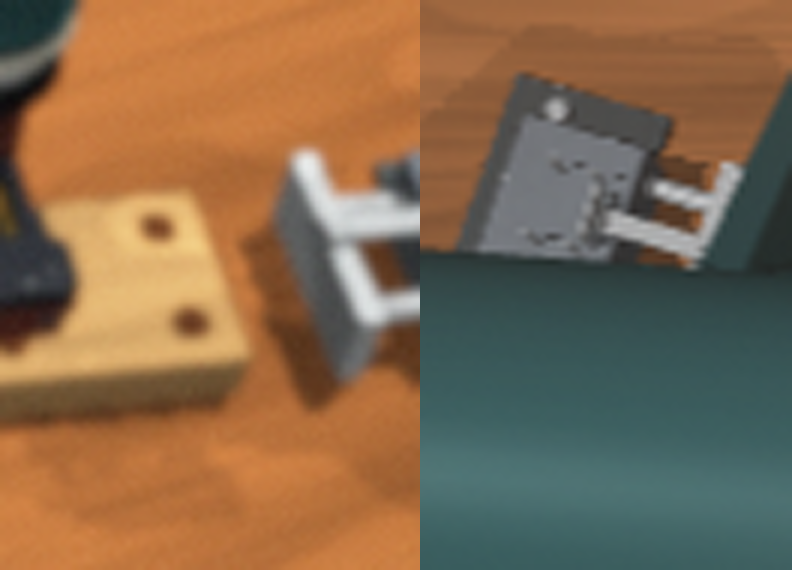

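The scene crop shows the base just short of the plate, roughly parallel: base front corners (192,192) and (247,358), plate face top corners (290,160) and (360,325). Comparing the two.

```bash
python3 - <<'E'
from h import *
p=grab("scene")
def W(pts,z): a=np.array(pts,float); return toworld(p,np.c_[a[:,1]/6-.42+165,a[:,0]/6-.42+385],z)[:,:2]
B=W([(192,192),(247,358)],.03);P=W([(289,160),(361,325)],.048);P0=W([(274,215),(346,382)],.0)
D=W([(157,227),(190,322)],.03)
th=np.radians(75);u=np.array([np.cos(th),np.sin(th)]);v=np.array([u[1],-u[0]])
for n,a in dict(B=B,D=D,P=P,P0=P0).items():
    d=a[1]-a[0];m=a.mean(0);print(n,a.round(4).tolist(),"len",np.hypot(*d).round(4),"normal",(np.degrees(np.arctan2(d[1],d[0]))+90).round(1),"along",(m@u).round(4),"lat",(m@v).round(4))
E
```

```text
B [[0.5102, 0.1926], [0.6037, 0.1636]] len 0.0979 normal 72.8 along 0.3162 lat 0.4919
D [[0.5226, 0.1659], [0.5766, 0.1506]] len 0.0561 normal 74.2 along 0.2951 lat 0.4899
P [[0.5222, 0.234], [0.6171, 0.2096]] len 0.098 normal 75.6 along 0.3617 lat 0.4928
P0 [[0.5185, 0.2409], [0.6164, 0.2165]] len 0.101 normal 76.0 along 0.3678 lat 0.4889
```

Call:
move_arm:
  motion:
    - {"dx":0.0086,"dy":0.0322,"dz":0,"ax":0,"ay":0,"az":0,"gripper":0.32}
    - {"dx":0.0086,"dy":0.0322,"dz":0,"ax":0,"ay":0,"az":0,"gripper":0.32}
    - {"dx":0.0086,"dy":0.0322,"dz":0,"ax":0,"ay":0,"az":0,"gripper":0.32}
    - {"dx":0.0069,"dy":0.0258,"dz":0,"ax":0,"ay":0,"az":0,"gripper":0.32}
    - {"dx":0.0017,"dy":0.0064,"dz":0,"ax":0,"ay":0,"az":0,"gripper":0.32}
  squeeze: 20

```text
time: 11.8
tcp_pos: [0.527, 0.0821, -0.0041]
tcp_rot: [0.794, 0.608, 0.0, 0.0]
force: [0.5, -2.6, 0.4]
width: 0.0597
grip_force: 0.9
```

Call:
move_arm:
  motion:
    - {"dx":0.0017,"dy":0.0064,"dz":0,"ax":0,"ay":0,"az":0,"gripper":0.32}
    - {"dx":0.0017,"dy":0.0064,"dz":0,"ax":0,"ay":0,"az":0,"gripper":0.32}
  squeeze: 20

```text
time: 12.05
tcp_pos: [0.5278, 0.0853, -0.0042]
tcp_rot: [0.794, 0.607, -0.0, -0.0]
force: [-0.8, -2.3, 0.5]
width: 0.06
grip_force: 0.8
```

Call:
move_arm:
  motion:
    - {"dx":0.0017,"dy":0.0064,"dz":0,"ax":0,"ay":0,"az":0,"gripper":0.32}
    - {"dx":0.0017,"dy":0.0064,"dz":0,"ax":0,"ay":0,"az":0,"gripper":0.32}
  squeeze: 20

```text
time: 12.3
tcp_pos: [0.5287, 0.0886, -0.0042]
tcp_rot: [0.794, 0.608, -0.0, 0.0]
force: [-0.7, -5.6, 1.7]
width: 0.06
grip_force: 2.8
```

Call:
move_arm:
  motion:
    - {"dx":0.0017,"dy":0.0064,"dz":0,"ax":0,"ay":0,"az":0,"gripper":0.32}
    - {"dx":0.0017,"dy":0.0064,"dz":0,"ax":0,"ay":0,"az":0,"gripper":0.32}
  squeeze: 20

```text
time: 12.55
tcp_pos: [0.5297, 0.092, -0.0042]
tcp_rot: [0.794, 0.608, -0.001, 0.0]
force: [-0.5, -8.2, 1.3]
width: 0.0598
grip_force: 3.8
```

Call:
move_arm:
  motion:
    - {"dx":0.0017,"dy":0.0064,"dz":0,"ax":0,"ay":0,"az":0,"gripper":0.32}
    - {"dx":0.0017,"dy":0.0064,"dz":0,"ax":0,"ay":0,"az":0,"gripper":0.32}
    - {"dx":0.0017,"dy":0.0064,"dz":0,"ax":0,"ay":0,"az":0,"gripper":0.32}
  squeeze: 20

```text
time: 12.92
tcp_pos: [0.531, 0.0971, -0.0042]
tcp_rot: [0.794, 0.608, -0.001, 0.001]
force: [-0.9, -11.0, 3.1]
width: 0.0598
grip_force: 5.4
```

```bash
python3 - <<'E'
from trk import *
u=np.array([np.cos(np.radians(75)),np.sin(np.radians(75))])
F=[]
for i in range(8):
    p=grab("scene");o=bot.get_obs();F.append(o["force"])
print(np.mean(F,0).round(2),-(np.mean(F,0)[:2]@u).round(2),o["tcp_pos"],o["tcp_pos"][:2]@u)
save(p,"pics/s11.png")
pose_fit(p,np.r_[o["tcp_pos"][:2]+.0755*u,np.radians(75)])
# plate shift: match pointer/plate patch between s10 and now
a=cv2.imread("pics/s10.png",0);b=cv2.imread("pics/s11.png",0)
T=a[186:224,434:452]
def match(box):
    r0,r1,c0,c1=box; m=cv2.matchTemplate(cv2.resize(b[r0-15:r1+15,c0-5:c1+20],None,fx=5,fy=5,interpolation=2),cv2.resize(a[r0:r1,c0:c1],None,fx=5,fy=5,interpolation=2),cv2.TM_CCOEFF_NORMED)
    _,s,_,l=cv2.minMaxLoc(m); return (l[0]/5-5,l[1]/5-15),round(s,3)
# bright plate top strip (s10 crop px 280..390,145..330)
mv,s=match((187,222,430,447));print(mv,s)
q=np.array([204.,440.]);w0=toworld(p,q,.048)[0];w1=toworld(p,q+[mv[1],mv[0]],.048)[0];print((w1-w0).round(4),(w1-w0)[:2]@u)
E
```

```text
[-1.06 -9.24  1.54] 9.2 [ 0.53106369  0.09728251 -0.00416014] 0.23141708277445747
[0, 1, 2, 3] [0.5548 0.1713] 76.8 contrast -52.0 [-73, -76, 1, -61]
[0, 1] [0.5538 0.17  ] 74.6 contrast -76.7 [-75, -78, -1, -50]
(4.0, -0.1999999999999993) 0.699
[0.0036 0.0106 0.    ] 0.011168981458621916
```

Call:
move_arm:
  motion:
    - {"dx":0.0017,"dy":0.0064,"dz":0,"ax":0,"ay":0,"az":0,"gripper":0.32}
    - {"dx":0.0017,"dy":0.0064,"dz":0,"ax":0,"ay":0,"az":0,"gripper":0.32}
  squeeze: 20

```text
time: 13.58
tcp_pos: [0.5319, 0.1004, -0.0041]
tcp_rot: [0.794, 0.608, -0.001, 0.001]
force: [-0.2, -12.8, 3.5]
width: 0.0596
grip_force: 6.5
```

```bash
python3 - <<'E'
from trk import *
u=np.array([np.cos(np.radians(75)),np.sin(np.radians(75))])
F=[];fr=[]
for i in range(10):
    p=grab("scene");o=bot.get_obs();F.append(o["force"]);fr.append(p["frame"].astype(float))
print(np.mean(F,0).round(2),-(np.mean(F,0)[:2]@u).round(2),o["tcp_pos"],o["tcp_pos"][:2]@u,o["time"])
p["frame"]=np.mean(fr,0).astype(np.uint8);save(p,"pics/s12.png")
pose_fit(p,np.r_[o["tcp_pos"][:2]+.0755*u,np.radians(75)])
a=cv2.imread("pics/s10.png",0);b=cv2.imread("pics/s12.png",0)
for box in((187,222,430,447),(188,200,432,455),(200,225,438,452)):
    r0,r1,c0,c1=box; m=cv2.matchTemplate(cv2.resize(b[r0-15:r1+15,c0-5:c1+20],None,fx=5,fy=5,interpolation=2),cv2.resize(a[r0:r1,c0:c1],None,fx=5,fy=5,interpolation=2),cv2.TM_CCOEFF_NORMED)
    _,s,_,l=cv2.minMaxLoc(m);mv=(l[0]/5-5,l[1]/5-15)
    q=np.array([204.,440.]);w0=toworld(p,q,.048)[0];w1=toworld(p,q+[mv[1],mv[0]],.048)[0];print(mv,round(s,3),(w1-w0)[:2]@u)
t=grab("top");print(topix(t,[[.566+.08*u[0],.224+.08*u[1],.06]]),topix(p,[[.566+.08*u[0],.224+.08*u[1],.06]]))
def c(f,r,q,h,w,k):return cv2.resize(f[r:r+h,q:q+w],None,fx=k,fy=k,interpolation=2)
im=np.hstack([c(p["frame"],165,395,70,100,5),c(t["frame"],105,180,35,30,10)])
cv2.imwrite("pics/v12.png",im[:,:,::-1])
E
```

```text
[ -1.45 -11.26   2.54] 11.25 [ 0.53198011  0.10064829 -0.00414801] 0.23490536115750987 14.075
[0, 1, 2, 3] [0.5548 0.1731] 74.5 contrast -51.7 [-73, -77, -2, -54]
[0, 1] [0.5563 0.1737] 76.2 contrast -75.0 [-73, -77, 1, -57]
(5.199999999999999, -0.1999999999999993) 0.678 0.014450144361258134
(4.800000000000001, 0.5999999999999996) 0.786 0.012404560767912309
(5.0, -0.40000000000000036) 0.934 0.014141969582748989
[[133.69079378 203.20483869]] [[197.84234488 467.68922379]]
```

View pics/v12.png

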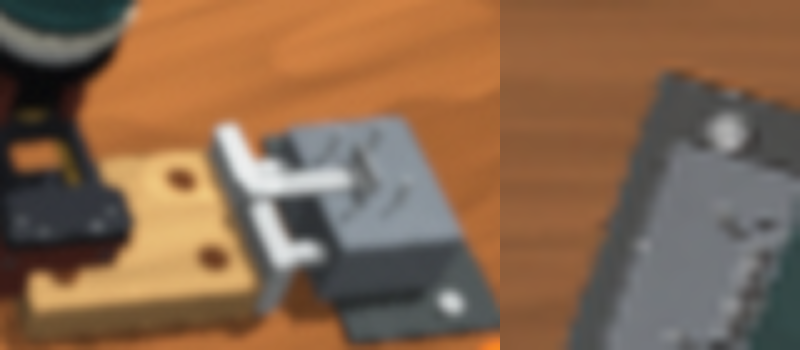

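The base end lies flush on the plate, and the pointer, at about (362,170), is midway between the front and rear pins. The plate is in about 14.5 mm, which is about 10 N on the spring. I'll hold.

Call:
move_arm:
  motion:
    - {"dx":0,"dy":0,"dz":0,"ax":0,"ay":0,"az":0,"gripper":0.32}
    - {"dx":0,"dy":0,"dz":0,"ax":0,"ay":0,"az":0,"gripper":0.32}
    - {"dx":0,"dy":0,"dz":0,"ax":0,"ay":0,"az":0,"gripper":0.32}
    - {"dx":0,"dy":0,"dz":0,"ax":0,"ay":0,"az":0,"gripper":0.32}
    - {"dx":0,"dy":0,"dz":0,"ax":0,"ay":0,"az":0,"gripper":0.32}
    - {"dx":0,"dy":0,"dz":0,"ax":0,"ay":0,"az":0,"gripper":0.32}
    - {"dx":0,"dy":0,"dz":0,"ax":0,"ay":0,"az":0,"gripper":0.32}
    - {"dx":0,"dy":0,"dz":0,"ax":0,"ay":0,"az":0,"gripper":0.32}
    - {"dx":0,"dy":0,"dz":0,"ax":0,"ay":0,"az":0,"gripper":0.32}
    - {"dx":0,"dy":0,"dz":0,"ax":0,"ay":0,"az":0,"gripper":0.32}
  squeeze: 20

```text
time: 15.38
tcp_pos: [0.532, 0.1007, -0.0041]
tcp_rot: [0.794, 0.608, -0.001, 0.001]
force: [-1.4, -11.1, 1.6]
width: 0.0599
grip_force: 5.6
```

Call:
move_arm:
  motion:
    - {"dx":0,"dy":0,"dz":0,"ax":0,"ay":0,"az":0,"gripper":0.32}
    - {"dx":0,"dy":0,"dz":0,"ax":0,"ay":0,"az":0,"gripper":0.32}
    - {"dx":0,"dy":0,"dz":0,"ax":0,"ay":0,"az":0,"gripper":0.32}
    - {"dx":0,"dy":0,"dz":0,"ax":0,"ay":0,"az":0,"gripper":0.32}
    - {"dx":0,"dy":0,"dz":0,"ax":0,"ay":0,"az":0,"gripper":0.32}
    - {"dx":0,"dy":0,"dz":0,"ax":0,"ay":0,"az":0,"gripper":0.32}
    - {"dx":0,"dy":0,"dz":0,"ax":0,"ay":0,"az":0,"gripper":0.32}
    - {"dx":0,"dy":0,"dz":0,"ax":0,"ay":0,"az":0,"gripper":0.32}
    - {"dx":0,"dy":0,"dz":0,"ax":0,"ay":0,"az":0,"gripper":0.32}
    - {"dx":0,"dy":0,"dz":0,"ax":0,"ay":0,"az":0,"gripper":0.32}
  squeeze: 20

```text
time: 16.62
tcp_pos: [0.532, 0.1006, -0.0042]
tcp_rot: [0.794, 0.608, -0.001, 0.001]
force: [-1.9, -11.0, 2.8]
width: 0.0597
grip_force: 5.6
```

```bash
python3 - <<'E'
from h import *
o=bot.get_obs();f=o["force"];print(f,o["tcp_pos"],o["time"])
if 7<-(f[0]*.259+f[1]*.966)<15: print(job_done())
E
```

```text
[ -1.89379854 -10.99820699   2.81989357] [ 0.53197082  0.100625   -0.00416741] 16.625
the job is handed in; nothing more can be done
None
```

The job is handed in with the arm still pressing: the beech base lies square and centred on the plate to within about 2 mm and 1–2°, held about 3 s at roughly 10 N on the spring (about 11 N at the wrist), with the pointer midway between the pins.

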